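# Wipe the chips off the panel with the scraper block

### The job

Pick up the tall wooden scraper block by its upper half and wipe both dark wood chips off the pale panel with it, so that they end up on the bench top beside the panel and not on the floor. Do not touch the chips with the gripper itself. Then stand the scraper block upright on the bench top, clear of the panel, and let go.

Things in the scene. Friction and masses are not known exactly. Their poses are not given: they have to be found in the camera images.
- scraper_centre (a point): Scraper block, loose, upright on the bench: wood 132 x 34 mm on a flat dark rubber sole 140 x 40 x 16 mm; 76 mm high in all, 0.25 kg; taller and narrower than the cork sanding block (122 x 84 x 33 mm) near it. The point is its centre, 38 mm above the sole's underside. x along its length, y through its 34 mm thickness (grip across this), z up. Gripped in the upper half, fingers clear the chips.
- board: The pale panel: a flat board 160 mm (x) x 220 mm (y), 15 mm thick, fixed to the bench top. Its origin is the centre of its underside, so its top face lies 15 mm above the origin; z up. Past the panel's +y edge the bench top (z = 0) is free for about 0.1 m. A large leaning wooden panel overhangs the space to the left of the bench.
- chip_a_centre (a point): A chip: a loose dark wood offcut 53 x 16 x 10 mm (x, y, z), 12 g, lying flat on the panel. The point is its centre, 5 mm above the panel's top face at the start. Both chips' centres start within 31 mm of the panel's centre in the panel's x, and between -31 and +72 mm in its y.
- chip_b_centre (a point): The other chip, exactly like the first: 53 x 16 x 10 mm; the point is its centre.
There are look-alikes about, which are no part of the job. What is shaped like the part that bears chip_b_centre but turquoise or yellow is not meant.

How it is judged (in metres and radians):
On the way, in this order (a step that is already met when the one before it is completed fails the run):
1. the scraper block is down on the panel (its sole less than 10 mm above the top face, its centre over the panel) while a chip still lies there (z of scraper_centre in the frame of board between 0.048 and 0.063 m and x of scraper_centre in the frame of board between -0.08 and 0.08 m and y of scraper_centre in the frame of board between -0.11 and 0.11 m and height (world z) of any of chip_a_centre, chip_b_centre above 0.017 m), for 0.2 s.
2. both chips are off the panel (height (world z) of each of chip_a_centre, chip_b_centre below 0.017 m), for 0.1 s.
At the end, for the whole second after the job is handed in: Both chips are at rest on the bench top, off the panel and not on the floor (centres less than 17 mm above the bench; on the panel they are at 20 mm). The scraper block stands at rest on its sole on the bench top, off the panel (centre 38 mm up, within 6 mm), within 10 degrees of upright (all of step 2 and height (world z) of each of chip_a_centre, chip_b_centre above -0.005 m and height (world z) of scraper_centre between 0.03 and 0.044 m and angle between scraper_centre's own z axis and vertical below 0.17 rad and linear speed of each of scraper, chip_a, chip_b below 0.02 m/s); the robot touches nothing.
It fails at once if the gripper itself pushes a chip (more than 0.5 N) (contact force between any of the fingers, the arm and chip_a above 0.5 N or contact force between any of the fingers, the arm and chip_b above 0.5 N).
It also fails if it takes over 51 s, if anything falls off the work surface, if the arm or the gripper's body presses on something with over 40 N, if the wrist force passes 120 N, or if a joint passes its speed limit or range.

### The arm

A 6-joint arm with a two-finger parallel gripper is mounted at the origin on a cart in front of the work surface, level with it; the furniture and walls round the work are solid. World frame = base frame: x ahead of the robot, y to its left, z up, the work surface at z = 0. Lengths are in m, angles in degrees, forces in N, time in s.
With the tool pointing down it reaches from about 0.275 to 0.85 m from the base axis. Payload 19 kg.
Tool frame: the origin (TCP) lies midway between the tips of the shut fingers; the grasp point (between the pads) lies tcp_to_grasp behind it (tcp_to_grasp is the distance from the TCP to the grasp point, in m); z points along the fingers, y is the line along which they close (so a half turn about z gives the same grasp; the last joint's range is limited). The gripper opens to 85 mm and grips with 20 to 120 N. Pads are 22 mm wide; open, the fingers measure 114 mm over their backs; the gripper's body (76 mm by 85 mm) begins 54 mm behind the grasp point. The pads swing forward as they close: fully open they stand 13 mm farther back than shut.
Start: joints at [-83.022, 8.623, 82.357, -0, 89.026, -7.678], TCP at [0.145, -0.556, 0.231] pointing down, gripper open.
Joint ranges: [-160.23, 160.23], [-39.13, 120.54], [6.94, 153.29], [-79.49, 259.48], [9.18, 160.14], [-161.06, 161.06]. Speed limits (degrees/s): [108.29, 108.29, 127.2, 172.46, 172.46, 172.46].

### API

Orientations are given as [roll, pitch, yaw] about the fixed x, y, z axes, in that order (R = Rz(yaw) Ry(pitch) Rx(roll)).
In Python, from workcell import * gives the robot as it stands.
- The arm moves only by the tool step_arm, never from a script. Its argument "series" is a list of rows, each a list of 3 entries, a list of its own where there are three numbers: the shift along the tool's x, y, z in mm, then the turn about the tool's z in degrees, then the finger opening in mm, from 0 to 85.4. In form: [[[dx, dy, dz], spin, claw], ...]. A call has 1 to 20 rows; each row shifts and turns the commanded pose from where the row before left it, along the tool's axes as they then stand; what a row does not reach is not made up. A row lasts 1/8 s, in which the tool goes at most 62.5 mm and 10.7 degrees, less where a joint would pass 70% of its speed; a pose out of reach is approached as far as the arm can. A call with a gripper value outside its range is refused whole. The fingers move at their own pace and stop on an object; "squeeze" is the grip in N (left out, the last holds). Time passes only in rows, so rows that do not move let the fingers close. It gives the time, the measured TCP pose, the force, the opening and the grip force at its end, in the units of the state.
- read_state(): the state, without advancing time (a new reading comes with each control period).
- get_image(name): name is "scene" or "top" or "wrist"; returns a dict with "pixels" (420x560x3 uint8, blue, green, red), "intrinsics" (3x3 intrinsics, pixels), "origin" and "rotation" of the camera in the world. Camera axes: x right, y up, looking along -z (the intrinsics and any distortion apply to the point x, -y, -z); pixel columns grow to the right and rows downward; lengths in m; the calibration is good to about 2 mm. A picture is of the moment at which its call begins. There is no depth.
- finish_job(): hands the job in; it is judged then, once.
Trained networks look in a picture, given as the dict that the camera call returned (one of the last four; its "shot" number tells which), for a name from the list of things; names that differ only in an ending like _2 or _b are one class to them, and where a whole thing is asked for, a point or a joint stands for the part that bears it (a point fixed in the world has none). Each returns a list of dicts, best first, with "conf" (0 to 1); they miss things now and then, are a little off and sometimes report something else, mostly with a low value. They report only what shows in the picture. A call takes as long as a camera call. They do not tell look-alikes from the thing itself.
- look_for(picture, target): "bbox" ([left, top, right, bottom] in pixels, round what is visible of it).
- mark_of(picture, target): "at" ([column, row] in pixels: a listed point, or the origin of a listed thing).
The state is a dict: "t": time; "joints": joint angles; "joint_vel": joint speeds; "effort": joint torques, N m; "tool_pos": TCP position; "tcp_rot": TCP orientation; "contact_force": force on the tool from outside, world axes, zero at the start; "wrist_torque": the same for the moment, N m; "grip_width": finger opening in m; "gripper_force": force on a finger pad.
Only numpy, scipy, OpenCV 4.12 (cv2) and the standard library are available. Lean on these libraries where they do the work, as an engineer would, in place of code of your own. Each camera call takes 0.05 s, during which the arm holds its last target. There are 200 camera calls.

## Working session

There is one attempt and no reset: what is moved stays moved. The work goes in short steps, Python scripts to look and compute and a tool call to move; the robot and the scene stay as the last step left them, time stands still between calls to the robot, and variables do not carry over. Pictures are saved under pics/ and viewed, at most 10 in all, crops included, and the job is handed in when it is done.

Besides the shell and the picture viewer there is one more tool, called in YAML: its name, and indented under it one key for each argument. step_arm: Moves the arm, as the interface text tells. Its arguments: {"type":"object","properties":{"series":{"type":"array"},"squeeze":{"type":"number"}},"required":["series"]}

```bash
mkdir -p pics
cat > h.py <<'E'
from workcell import *
import numpy as np, cv2
def ray(p,uv):
    K=np.array(p["intrinsics"]);d=np.linalg.inv(K)@[uv[0],uv[1],1]
    d=np.array(p["rotation"])@[d[0],-d[1],-d[2]];return np.array(p["origin"]),d
def atz(p,uv,z):
    o,d=ray(p,uv);return (o+d*(z-o[2])/d[2]).round(4)
def px(p,X):
    c=np.array(p["rotation"]).T@(np.array(X)-p["origin"]);K=np.array(p["intrinsics"])
    v=K@[c[0],-c[1],-c[2]];return v[:2]/v[2]
E
python3 - <<'E'
from h import *
print(read_state())
ims=[]
for n in("top","scene"):
    p=get_image(n);cv2.imwrite(f"pics/{n}0.png",p["pixels"])
    print(n,p["origin"],[k for k in p])
    for t,z in(("scraper_centre",.038),("board",0),("chip_a_centre",.02)):
        for m in mark_of(p,t)[:5]:print(t,m["conf"],np.round(m["at"],1),atz(p,m["at"],z))
        for m in look_for(p,t)[:5]:print("  box",m["conf"],np.round(m["bbox"]))
E
```

```text
{'t': 0.0, 'joints': array([-8.30205255e+01,  8.64934694e+00,  8.23907076e+01,  2.76482479e-04,
        8.90260622e+01, -7.67778568e+00]), 'joint_vel': array([ 0.01433997, -0.0484339 , -0.07172031,  0.01301522, -0.04023927,
       -0.06495104]), 'effort': array([ 5.07886034e-04, -7.13058043e+01, -5.70880044e+01, -1.98340972e-04,
        8.56595492e-03, -2.87969840e-05]), 'tool_pos': array([ 0.14544832, -0.55606004,  0.23071137]), 'tcp_rot': array([-1.79934513e+02, -9.10728816e-03,  1.46572501e+01]), 'contact_force': array([-0.04109705, -0.54418277,  0.21945895]), 'wrist_torque': array([-0.00980108, -0.01086816, -0.05349857]), 'gripper_force': 0.0, 'grip_width': 0.0854344734548669}
top [0.46853824 0.02001128 0.89398029] ['pixels', 'intrinsics', 'origin', 'rotation', 'shot']Traceback (most recent call last):
  File "<stdin>", line 8, in <module>
  File "h.py", line 7, in atz
    o,d=ray(p,uv);return (o+d*(z-o[2])/d[2]).round(4)
                                       ~^^^
IndexError: invalid index to scalar variable.
```

```bash
cat > h.py <<'E'
from workcell import *
import numpy as np, cv2
from scipy.spatial.transform import Rotation as Ro
def RR(p): return Ro.from_euler("xyz",p["rotation"],degrees=True).as_matrix()
def ray(p,uv):
    K=np.array(p["intrinsics"]);d=np.linalg.inv(K)@[uv[0],uv[1],1]
    d=RR(p)@[d[0],-d[1],-d[2]];return np.array(p["origin"]),d
def atz(p,uv,z):
    o,d=ray(p,uv);return (o+d*(z-o[2])/d[2]).round(4)
def px(p,X):
    c=RR(p).T@(np.array(X)-p["origin"]);K=np.array(p["intrinsics"])
    v=K@[c[0],-c[1],-c[2]];return v[:2]/v[2]
E
python3 - <<'E'
from h import *
for n in("top","scene"):
    p=get_image(n);cv2.imwrite(f"pics/{n}0.png",p["pixels"])
    print(n,p["origin"],p["rotation"],p["intrinsics"])
    for t,z in(("scraper_centre",.038),("board",0),("chip_a_centre",.02)):
        for m in mark_of(p,t)[:5]:print(t,m["conf"],np.round(m["at"],1),atz(p,m["at"],z))
        for m in look_for(p,t)[:5]:print("  box",m["conf"],np.round(m["bbox"]))
E
```

```text
top [0.46853824 0.02001128 0.89398029] [  1.96985642  -2.04475352 -91.47786248] [[401.21672771   0.         279.46445842]
 [  0.         401.21672771 210.30863865]
 [  0.           0.           1.        ]]
scraper_centre 0.71 [374.6 234.9] [ 0.4393 -0.2145  0.038 ]
  box 0.97 [363. 203. 385. 269.]
board 0.65 [273.4 202.1] [5.171e-01 4.000e-04 0.000e+00]
  box 0.93 [218. 154. 337. 249.]
chip_a_centre 0.5 [252.6 213.6] [0.4921 0.0467 0.02  ]
  box 0.44 [239. 203. 264. 220.]
scene [0.04521504 0.64732533 0.62503319] [  54.94290621   -0.18599026 -143.77517199] [[444.94513857   0.         283.19418622]
 [  0.         444.94513857 210.22880281]
 [  0.           0.           1.        ]]
  box 0.8 [330. 166. 381. 209.]
board 0.73 [284.7 231.6] [ 0.5169 -0.0058  0.    ]
  box 0.65 [228. 196. 344. 271.]
chip_a_centre 0.6 [273.7 237.9] [0.5079 0.0474 0.02  ]
  box 0.45 [273. 229. 279. 250.]
```

View pics/top0.png

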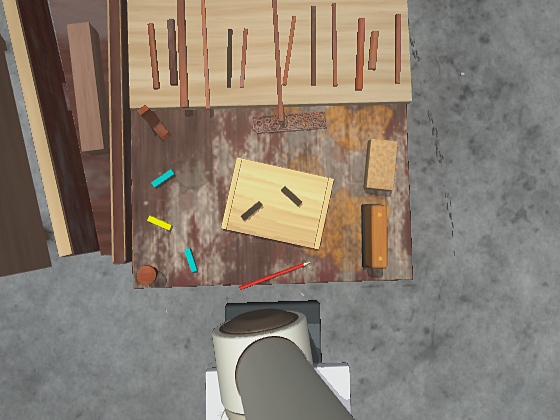

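View pics/scene0.png

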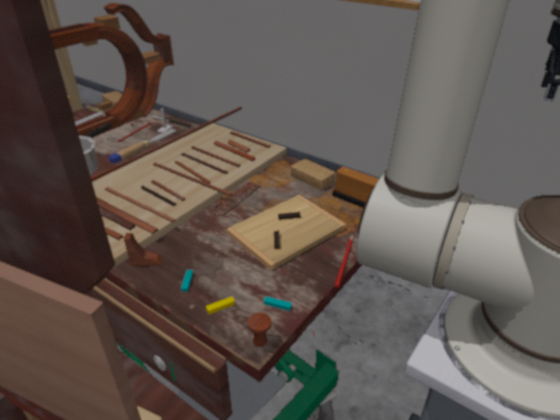

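Run:
```python
from h import *
import workcell
print([n for n in dir(workcell) if not n.startswith("_")], globals().get("tcp_to_grasp"))
p=get_image("top");im=p["pixels"];hsv=cv2.cvtColor(im,cv2.COLOR_BGR2HSV)
out=im.copy()
def seg(name,mask,box,z):
    m=np.zeros_like(mask);l,t,r,b=box;m[t:b,l:r]=mask[t:b,l:r]
    n,lab,st,ce=cv2.connectedComponentsWithStats(m)
    i=1+np.argmax(st[1:,4]);c,_=cv2.findContours((lab==i).astype(np.uint8),0,1)
    c=max(c,key=cv2.contourArea)
    w=np.array([atz(p,q[0].astype(float),z)[:2]*1000 for q in c],np.float32)
    R=cv2.minAreaRect(w);B=cv2.boxPoints(R);e=[B[1]-B[0],B[2]-B[1]];e=max(e,key=np.linalg.norm)
    print(name,st[i,4],"c",np.round(R[0],1),"size",np.round(R[1],1),"long axis deg",round(np.degrees(np.arctan2(e[1],e[0])),1),"centroid",atz(p,ce[i],z))
    cv2.drawContours(out,[c],-1,(255,0,255),1)
v=hsv[...,2];s=hsv[...,1];h=hsv[...,0]
print(hsv[236,372:384:3],hsv[200,250],hsv[211,252],hsv[196,291])
seg("chip1",(v<100).astype(np.uint8),(235,195,270,228),.025)
seg("chip2",(v<100).astype(np.uint8),(275,180,308,212),.025)
seg("board",((v>165)&(s>50)&(s<150)|(v<100)).astype(np.uint8),(215,150,340,252),.015)
seg("scraper",((s>160)&(v>110)&(h<20)).astype(np.uint8),(360,200,389,272),.076)
seg("scr+sole",((s>160)&(v>110)&(h<20)|(v<60)).astype(np.uint8),(360,200,389,272),.05)
c=cv2.resize(out[140:290,210:410],None,fx=4,fy=4,interpolation=2);cv2.imwrite("pics/c1.png",c)
```

```text
['MotionError', 'finish_job', 'get_image', 'look_for', 'mark_of', 'read_state', 'tcp_to_grasp'] 0.0187
[[ 14 163 182]
 [ 15 166 197]
 [ 14 163 197]
 [ 15 165 195]] [ 22  94 230] [13 72 85] [16 73 94]
chip1 127 c [498.9  49.6] size [11.6 50.6] long axis deg -51.5 centroid [0.4986 0.0497 0.025 ]
chip2 130 c [528.5 -38.1] size [49.6 12.3] long axis deg 45.8 centroid [ 0.5283 -0.0381  0.025 ]
board 7646 c [516.6 -15.7] size [261.9 194.2] long axis deg 75.8 centroid [ 0.5137 -0.0094  0.015 ]
scraper 893 c [ 438.2 -213.2] size [ 29.2 127.3] long axis deg -2.0 centroid [ 0.4369 -0.2131  0.076 ]
scr+sole 893 c [ 437.3 -220.6] size [ 30.1 131.3] long axis deg -1.9 centroid [ 0.4358 -0.2206  0.05  ]
```

View pics/c1.png

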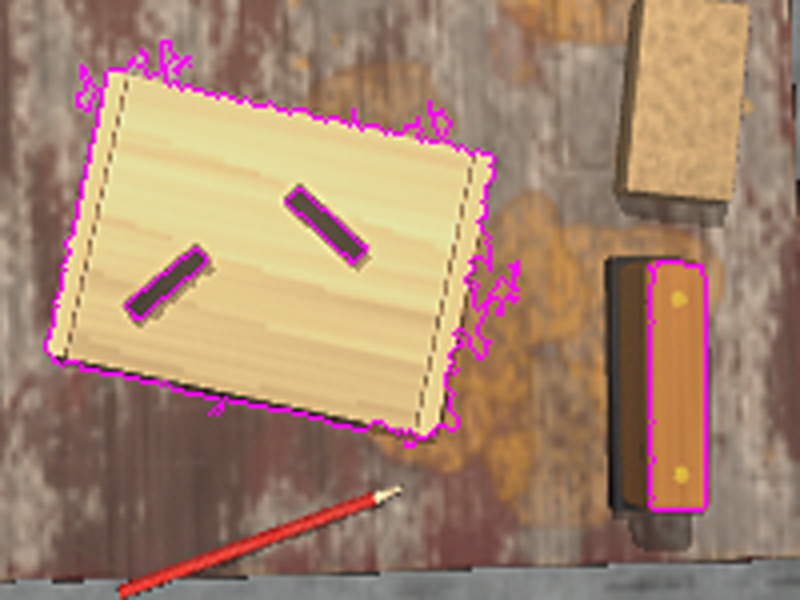

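step_arm:
  series:
    - [[0, 0, 0], 8.3, 85]
    - [[0, 0, 0], 8.36, 85]
    - [[18.7, -23.5, 6], 0, 85]
    - [[18.7, -23.5, 6], 0, 85]
    - [[18.7, -23.5, 6], 0, 85]
    - [[18.7, -23.5, 6], 0, 85]
    - [[18.7, -23.5, 6], 0, 85]
    - [[18.7, -23.5, 6], 0, 85]
    - [[18.7, -23.5, 6], 0, 85]
    - [[18.7, -23.5, 6], 0, 85]
    - [[18.7, -23.5, 6], 0, 85]
    - [[18.7, -23.5, 6], 0, 85]
    - [[18.7, -23.5, 6], 0, 85]
    - [[18.7, -23.5, 6], 0, 85]
    - [[18.7, -23.5, 6], 0, 85]
    - [[18.7, -23.5, 6], 0, 85]
    - [[18.7, -23.5, 6], 0, 85]
    - [[0, 0, 0], 0, 85]
    - [[0, 0, 0], 0, 85]
  squeeze: 60

```text
t: 3.22
tool_pos: [0.438, -0.214, 0.1414]
tcp_rot: [180.0, 0.0, -2.0]
contact_force: [-0.2, -0.2, 0.1]
grip_width: 0.0844
gripper_force: 0.0
```

```bash
cat >> h.py <<'E'
def shift(x,y,z,yaw):
    s=read_state();R=Ro.from_euler("xyz",s["tcp_rot"],degrees=True).as_matrix()
    print("pos",s["tool_pos"].round(4),s["tcp_rot"].round(2),"shift mm",(R.T@(np.array([x,y,z])-s["tool_pos"])*1000).round(1),"spin",round(s["tcp_rot"][2]-yaw,2))
E
python3 - <<'E'
from h import *
shift(.438,-.213,.042,-2)
p=get_image("wrist");cv2.imwrite("pics/w1.png",p["pixels"])
for t,z in(("scraper_centre",.038),):
    for m in mark_of(p,t)[:3]:print(m,atz(p,m["at"],z))
q=get_image("top")
C=[atz(q,c,.015)[:2] for c in((236.75,157.5),(333.5,179),(319.3,249.5),(222,228))]
print(C);c=np.mean(C,0);e=C[0]+C[3]-C[1]-C[2];a=np.arctan2(-e[0],e[1]);print("board",c,np.degrees(a),np.linalg.norm(C[0]-C[1]),np.linalg.norm(C[1]-C[2]))
for X in((.4986,.0497),(.5283,-.0381)):
    d=np.array(X)-c;print(d@[np.cos(a),np.sin(a)],d@[-np.sin(a),np.cos(a)])
E
```

```text
pos [ 0.438  -0.214   0.1414] [179.99   0.    -1.98] shift mm [-0.  -1.  99.4] spin 0.02
[array([0.6162, 0.0787]), array([ 0.5642, -0.1334]), array([ 0.4098, -0.0973]), array([0.4625, 0.1141])]
board [ 0.513175 -0.009475] -13.886530035541346 0.21838134077800694 0.15856408798968324
-0.028351005118444593 0.05394749075512159
0.021552935576062693 -0.024158377802619323
```

View pics/w1.png

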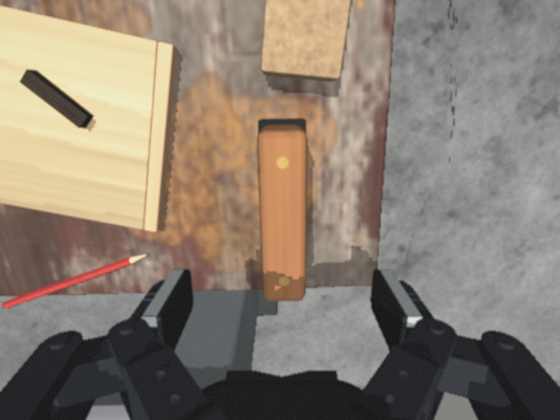

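step_arm:
  series:
    - [[0, -0.5, 20], 0, 85]
    - [[0, -0.5, 20], 0, 85]
    - [[0, 0, 20], 0, 85]
    - [[0, 0, 20], 0, 85]
    - [[0, 0, 19], 0, 85]
    - [[0, 0, 0], 0, 85]
    - [[0, 0, 0], 0, 30]
    - [[0, 0, 0], 0, 25]
    - [[0, 0, 0], 0, 25]
    - [[0, 0, 0], 0, 25]
    - [[0, 0, 0], 0, 25]
    - [[0, 0, 0], 0, 25]
    - [[0, 0, 0], 0, 25]
    - [[0, 0, 0], 0, 25]
  squeeze: 70

```text
t: 5.12
tool_pos: [0.4384, -0.213, 0.043]
tcp_rot: [180.0, -0.0, -2.0]
contact_force: [-2.0, -0.7, 6.6]
grip_width: 0.0331
gripper_force: 68.7
```

step_arm:
  series:
    - [[0, 0, -15], 0, 25]
    - [[0, 0, -15], 0, 25]
    - [[0, 0, -15], 0, 25]
    - [[0, 0, -15], 0, 25]
    - [[0, 0, 0], 6, 25]
    - [[0, 0, 0], 5.9, 25]
    - [[2.7, -18.6, 0], 0, 25]
    - [[2.7, -18.6, 0], 0, 25]
    - [[2.7, -18.6, 0], 0, 25]
    - [[2.7, -18.6, 0], 0, 25]
    - [[2.7, -18.6, 0], 0, 25]
    - [[2.7, -18.6, 0], 0, 25]
    - [[2.6, -18.6, 0], 0, 25]
    - [[0, 0, 10], 0, 25]
    - [[0, 0, 10], 0, 25]
    - [[0, 0, 10], 0, 25]
    - [[0, 0, 0], 0, 25]

```text
t: 7.25
tool_pos: [0.487, -0.0911, 0.0713]
tcp_rot: [-180.0, 0.1, -13.9]
contact_force: [0.4, -0.5, -2.7]
grip_width: 0.033
gripper_force: 70.1
```

Run:
```python
from h import *
shift(.4879,-.0908,.058,-13.9);print(read_state()["contact_force"])
p=get_image("scene");cv2.imwrite("pics/s2.png",cv2.resize(p["pixels"][120:330,180:460],None,fx=2.5,fy=2.5))
```

```text
pos [ 0.487  -0.0911  0.0713] [-1.7999e+02  1.0000e-01 -1.3940e+01] shift mm [ 0.8 -0.5 13.3] spin -0.04
[ 0.43705168 -0.53698617 -2.73657053]
```

View pics/s2.png

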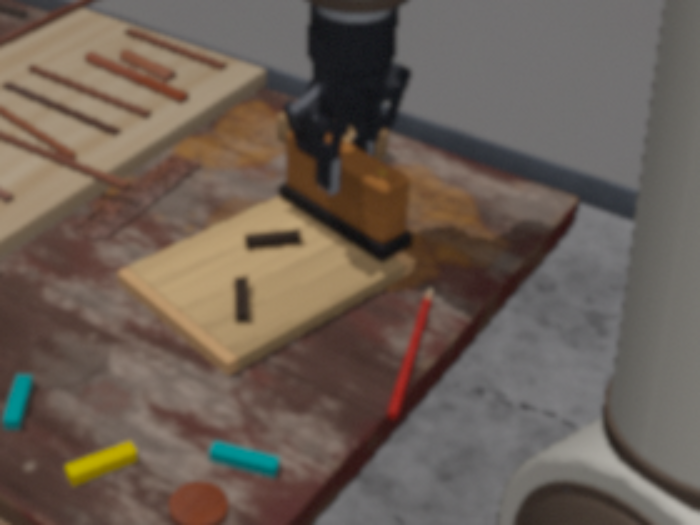

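step_arm:
  series:
    - [[0, 0, 5], 0, 25]
    - [[0, 0, 4], 0, 25]
    - [[0, 0, 2], 0, 25]
    - [[0, 0, 1], 0, 25]
    - [[0, 0, 0.5], 0, 25]
    - [[0, 0, 0], 0, 25]
    - [[0, 0, 0], 0, 25]

```text
t: 8.18
tool_pos: [0.4877, -0.0909, 0.0599]
tcp_rot: [-180.0, -0.0, -13.9]
contact_force: [-0.7, 0.1, -2.7]
grip_width: 0.0331
gripper_force: 70.1
```

step_arm:
  series:
    - [[0, 0, 1], 0, 25]
    - [[0, -10, 0], 0, 25]
    - [[0, -10, 0], 0, 25]
    - [[0, -10, 0], 0, 25]
    - [[0, -10, 0], 0, 25]
    - [[0, -10, 0], 0, 25]
    - [[0, -10, 0], 0, 25]
    - [[0, -10, 0], 0, 25]
    - [[0, -10, 0], 0, 25]
    - [[0, -10, 0], 0, 25]
    - [[0, -10, 0], 0, 25]
    - [[0, -10, 0], 0, 25]
    - [[0, -10, 0], 0, 25]
    - [[0, -8, 0], 0, 25]
    - [[0, -8, 0], 0, 25]
    - [[0, -8, 0], 0, 25]
    - [[0, 0, 0], 0, 25]

```text
t: 10.3
tool_pos: [0.5223, 0.0493, 0.0588]
tcp_rot: [-180.0, 0.0, -13.9]
contact_force: [-0.4, -0.7, -2.9]
grip_width: 0.0328
gripper_force: 70.1
```

Run:
```python
from h import *
shift(.5346,.0985,.058,-13.9);print(read_state()["contact_force"])
p=get_image("scene");cv2.imwrite("pics/s3.png",cv2.resize(p["pixels"][120:330,180:460],None,fx=2.5,fy=2.5))
```

```text
pos [0.5223 0.0493 0.0588] [-1.7999e+02  1.0000e-02 -1.3870e+01] shift mm [  0.1 -50.7   0.8] spin 0.03
[-0.39360186 -0.71491698 -2.90591672]
```

View pics/s3.png

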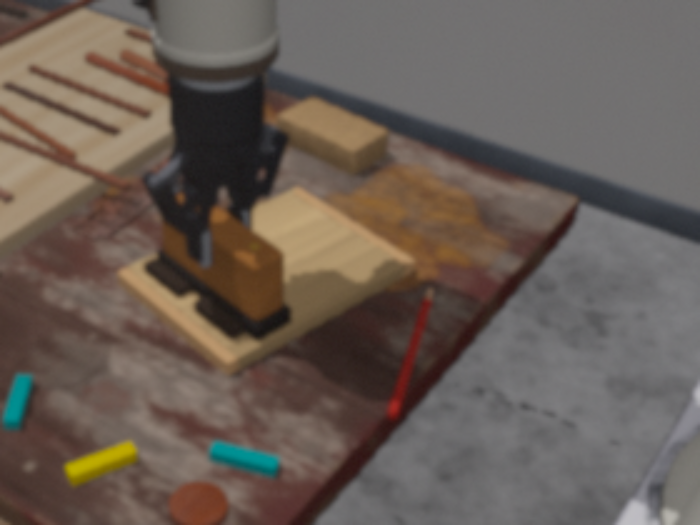

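step_arm:
  series:
    - [[0, -7, 0], 0, 25]
    - [[0, -7, 0], 0, 25]
    - [[0, -7, 0], 0, 25]
    - [[0, -7, 0], 0, 25]
    - [[0, -7, 0], 0, 25]
    - [[0, -7, 0], 0, 25]
    - [[0, -7, 0], 0, 25]
    - [[0, -5, 0], 0, 25]
    - [[0, 0, 0], 0, 25]
    - [[0, 0, 0], 0, 25]
    - [[0, 0, 0], 0, 25]

```text
t: 11.72
tool_pos: [0.5352, 0.1011, 0.0588]
tcp_rot: [-180.0, 0.0, -13.9]
contact_force: [-0.9, 0.4, -2.4]
grip_width: 0.0334
gripper_force: 70.1
```

Run:
```python
from h import *
shift(.5346,.0985,.058,-13.9);print(read_state()["contact_force"])
p=get_image("scene");cv2.imwrite("pics/s4.png",cv2.resize(p["pixels"][120:330,180:460],None,fx=2.5,fy=2.5))
```

```text
pos [0.5352 0.1011 0.0588] [-1.800e+02  1.000e-02 -1.391e+01] shift mm [0.  2.7 0.8] spin -0.01
[-0.93128494  0.41473387 -2.37792643]
```

View pics/s4.png

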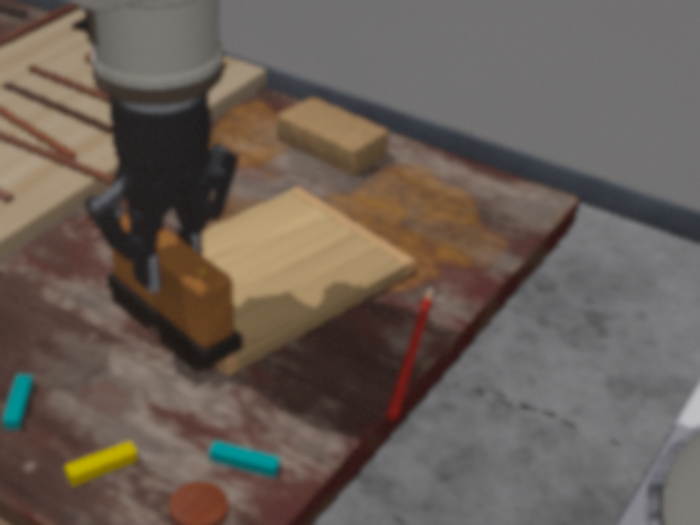

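step_arm:
  series:
    - [[0, -5, 0], 0, 25]
    - [[0, -5, 0], 0, 25]
    - [[0, -3, 0], 0, 25]
    - [[0, 0, 0], 0, 25]
    - [[0, 0, -10], 0, 25]
    - [[0, 0, -15], 0, 25]
    - [[0, 0, -15], 0, 25]
    - [[0, 0, -15], 0, 25]
    - [[0, 20, 0], 0, 25]
    - [[0, 20, 0], 0, 25]
    - [[0, 20, 0], 0, 25]
    - [[0, 20, 0], 0, 25]
    - [[0, 20, 0], 0, 25]
    - [[0, 20, 0], 0, 25]
    - [[0, 20, 0], 0, 25]
    - [[0, 20, 0], 0, 25]
    - [[0, 0, 0], 0, 25]

```text
t: 13.9
tool_pos: [0.4993, -0.0431, 0.1136]
tcp_rot: [180.0, 0.0, -14.0]
contact_force: [-0.3, 0.6, -2.4]
grip_width: 0.0331
gripper_force: 70.0
```

Run:
```python
from h import *
shift(.43,-.22,.043,-2)
p=get_image("scene");q=get_image("top")
for r in (p,q):
    for m in mark_of(r,"chip_a_centre")[:5]:print(m["conf"],np.round(m["at"]),atz(r,m["at"],.005),atz(r,m["at"],.02))
cv2.imwrite("pics/s5.png",np.hstack([cv2.resize(p["pixels"][160:320,180:340],(400,400)),cv2.resize(q["pixels"][140:300,140:300],(400,400))]))
```

```text
pos [ 0.4993 -0.0431  0.1136] [ 1.7999e+02  3.0000e-02 -1.4030e+01] shift mm [-24.3 188.4  70.6] spin -12.03
0.64 [252. 260.] [0.5106 0.118  0.005 ] [0.4994 0.1308 0.02  ]
0.61 [218. 208.] [0.5067 0.1235 0.005 ] [0.5061 0.1217 0.02  ]
```

View pics/s5.png

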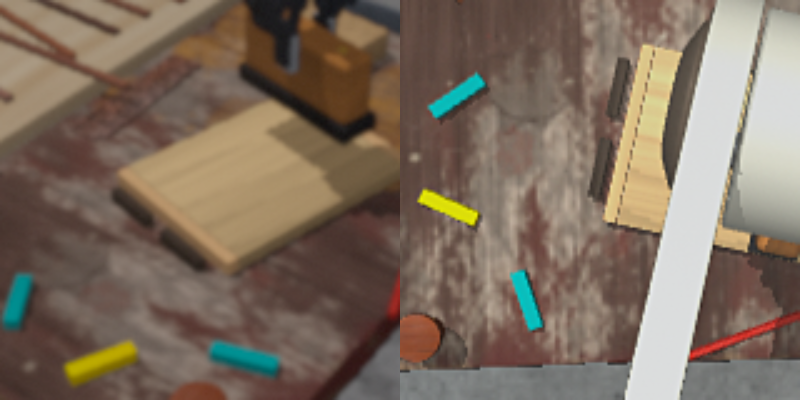

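step_arm:
  series:
    - [[-2.4, 19, 0], 0, 25]
    - [[-2.4, 19, 0], 0, 25]
    - [[-2.4, 19, 0], 0, 25]
    - [[-2.4, 19, 0], 0, 25]
    - [[-2.4, 19, 0], 0, 25]
    - [[-2.4, 19, 0], 0, 25]
    - [[-2.4, 19, 0], 0, 25]
    - [[-2.4, 19, 0], 0, 25]
    - [[-2.4, 18, 0], 0, 25]
    - [[-2.4, 18, 0], 0, 25]
    - [[0, 0, 0], -6, 25]
    - [[0, 0, 0], -6, 25]
    - [[0, 0, 20], 0, 25]
    - [[0, 0, 20], 0, 25]
    - [[0, 0, 15], 0, 25]
    - [[0, 0, 8], 0, 25]
    - [[0, 0, 4], 0, 25]
    - [[0, 0, 2], 0, 25]
    - [[0, 0, 0], 0, 25]
    - [[0, 0, 0], 0, 25]

```text
t: 16.6
tool_pos: [0.4316, -0.2182, 0.0451]
tcp_rot: [180.0, -0.0, -1.9]
contact_force: [-0.3, 0.6, -2.5]
grip_width: 0.0335
gripper_force: 70.3
```

step_arm:
  series:
    - [[0, 0, 1], 0, 25]
    - [[0, 0, 0.5], 0, 25]
    - [[0, 0, 0.5], 0, 25]
    - [[0, 0, 0], 0, 25]
    - [[0, 0, 0], 0, 25]

```text
t: 17.23
tool_pos: [0.4315, -0.2182, 0.0431]
tcp_rot: [180.0, -0.0, -1.9]
contact_force: [-2.9, 1.2, 6.0]
grip_width: 0.0329
gripper_force: 71.0
```

Contact with the bench; release and rise.

step_arm:
  series:
    - [[0, 0, 0], 0, 45]
    - [[0, 0, 0], 0, 60]
    - [[0, 0, 0], 0, 85]
    - [[0, 0, 0], 0, 85]
    - [[0, 0, 0], 0, 85]
    - [[0, 0, 0], 0, 85]
    - [[0, 0, -8], 0, 85]
    - [[0, 0, -15], 0, 85]
    - [[0, 0, -20], 0, 85]
    - [[0, 0, -20], 0, 85]
    - [[0, 0, -20], 0, 85]
    - [[0, 0, -20], 0, 85]
    - [[0, 0, 0], 0, 85]
    - [[0, 0, 0], 0, 85]

```text
t: 18.98
tool_pos: [0.4313, -0.218, 0.1457]
tcp_rot: [-180.0, 0.0, -1.9]
contact_force: [-1.0, -0.5, 0.0]
grip_width: 0.0851
gripper_force: 0.0
```

Run:
```python
from h import *
p=get_image("scene");w=get_image("wrist")
cv2.imwrite("pics/s6.png",np.hstack([cv2.resize(p["pixels"][120:320,180:460],None,fx=1.4,fy=1.5),cv2.resize(w["pixels"],(400,300))]))
```

```text
(no output)
```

View pics/s6.png

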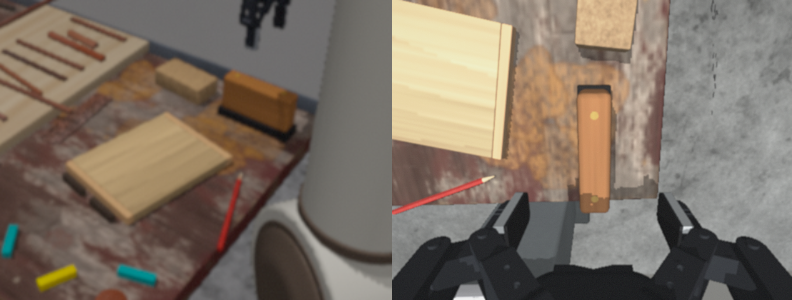

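The scraper stands upright on the bench, clear of the panel. Both chips lie on the bench beside the panel and the gripper is free.

```bash
python3 -c "
from workcell import *
print(finish_job())"
```

```text
the job is handed in; nothing more can be done
None
```

I handed the job in at about 19 s: both chips were wiped onto the bench top beside the panel's +y edge, and the scraper block stands upright on the bench clear of the panel, released. `finish_job()` returned no verdict, so this rests on the final camera images.

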